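Rack the solid division board in the beekeeping shop

ROBOT

A 6-joint arm with a two-finger parallel gripper is mounted at the origin on the work surface. World frame = base frame: x ahead of the robot, y to its left, z up, the work surface at z = 0. Lengths are in mm, angles in rad, forces in N, time in s.
With the tool pointing down it reaches from about 375 to 925 mm from the base axis. Payload 5.7 kg.
Tool frame: the origin (TCP) lies at the very end of the fingers, on their centre line; the grasp point (between the pads) lies 19 mm behind it; z points along the fingers, y is the line along which they close (so a half turn about z gives the same grasp; the last joint's range is limited). The gripper opens to 88 mm and grips with 3 to 60 N. Pads are 20 mm wide; open, the fingers measure 115 mm over their backs; the gripper's body (75 mm by 178 mm) begins 61 mm behind the grasp point.
Start: joints at [-1.252, 0.359, 1.51, -0, 1.272, -0.115], TCP at [252.174, -544.399, 222.623] pointing down, gripper open.
Joint ranges: [-2.97, 2.97], [-1.01, 2.36], [0.21, 2.38], [-0.96, 4.11], [0.2, 2.71], [-2.98, 2.98]. Speed limits (rad/s): [2.39, 2.39, 3.14, 3.14, 3.14, 3.14].

INTERFACE

Orientations are given as a unit quaternion [w, x, y, z].
In Python, from bench import env gives the robot as it stands. The module is installed in compiled form; this text tells all that it offers. Calls block until the motion is done:
- env.reach(position, orientation): joint-space move of the TCP to a pose.
- env.servo_line(position, vel=150, rotation=None, stop_force=None): straight line of the TCP; rotation=None keeps the orientation; vel is the mean speed in mm/s. With stop_force (N) it stops when the force on the tool has changed by that much, and returns True; else False.
- env.move_j(angles): joint-space move.
- env.let_go() and env.grasp(force=None): open the fingers fully, or close them until they stop; force is the grip in N (None keeps the last).
- env.sleep(seconds).
- env.inverse_kinematics(position, orientation): joint angles nearest the present ones, or None.
- env.observe(): the state.
- env.grab_frame(name): name is "side" or "top"; returns the picture (384x512x3 uint8, red, green, blue); there is no depth.
- env.camera_info(name): a dict with "vfov" (degrees; the focal length in pixels is half the picture's height over the tangent of half this angle, whatever the lens; pixels are square), "cx", "cy" (the principal point, pixels), "R" (3x3) and "t" (3): a world point X has camera coordinates R X + t. Camera axes: x right, y down, z forward; pixel columns grow to the right and rows downward; lengths in mm; the calibration is good to about 2 mm. A picture is of the moment at which its call begins. camera_info takes no time and is no camera call.
A pose or a line that the arm cannot do raises env.IKError and nothing moves.
- env.finish_job(): hands the job in; it is judged then, once.
The state is a dict: "clock": time; "joint_positions": joint angles; "joint_velocities": joint speeds; "joint_torque": joint torques, N m; "position": TCP position; "tcp_rot": TCP orientation; "contact_force": force on the tool from outside, world axes, zero at the start; "ft_torque": the same for the moment, N m; "opening": opening from 0.0 (shut) to 1.0 (fully open); "grip_force": force on a finger pad.
Only numpy, scipy, OpenCV 4.12 (cv2) and the standard library are available. Lean on these libraries where they do the work, as an engineer would, in place of code of your own. Each camera call takes 0.05 s, during which the arm holds its last target. There are 200 camera calls.

TASK

Two small pine hive parts lean on stands. Take the solid division board, not the open frame, and stand it upright on its long bottom edge in the empty slot of the display rack, about midway along it and fully down on the slot floor; lower it in rather than dropping it. Leave the open frame on its stand and the board that is already in the rack where they are.

Things in the scene. Friction and masses are not known exactly. Their poses are not given: they have to be found in the camera images.
- board: Solid pine slab 120 long, 12 thick, 115 mm high, 90 g. Origin: centre of its bottom edge; x along its length, y through its thickness, z up the board to its top edge. It starts on a fixed plywood stand, bottom 24 mm above the bench, top leaning 15 degrees to its +y against two posts at its ends, 60 mm high along the board; its upper 55 mm is free. A like stand beside it holds the open frame.
- slot: The rack's empty slot, with a blank white card at its far (+x) end. Origin: centre of the slot floor, 12 mm above the bench; x along the slot, y across, z up. 28 mm wide between fixed solid pine walls 52 mm thick, 65 mm high above the floor and 130 mm long; open ends. The rack's other slot, 80 mm beside it (centres), holds a board.
- stock: A board of the same size and look as the solid division board, standing loose in the rack's other slot; leave it there. Origin: centre of its bottom edge; x along its length, y through its thickness, z up.
- frame: Leave alone: an open pine hive frame, 120 x 12 x 115 mm outside like the board, but just four bars round a window with thin wires, leaning on the other stand in the same way. Origin: centre of its bottom edge; x along its length, y through its thickness, z up.
Not all that is in view belongs to the job. What is shaped like the board but orange or red is not meant.

How it is judged:
By the outcome, as a careful person would: the job done as asked, in the order asked, and still so for the second after the job is handed in, with the robot touching nothing.
It also fails if it takes over 38 s, if anything falls off the work surface, if the arm or the gripper's body presses on something with over 40 N, if the wrist force passes 120 N, or if a joint passes its speed limit or range.

## Working session

There is one attempt and no reset: what is moved stays moved. The work goes in short steps, each a Python script; the robot and the scene stay as the last script left them, time stands still between calls to the robot, and variables do not carry over. Pictures are saved under pics/ and viewed, at most 10 in all, crops included, and the job is handed in when it is done.

```bash
mkdir -p pics; python3 - <<'E'
from bench import env
import cv2
for n in("side","top"):
    im=env.grab_frame(n); cv2.imwrite(f"pics/{n}0.png",cv2.resize(im[:,:,::-1],(800,600),interpolation=cv2.INTER_CUBIC))
    cv2.imwrite(f"{n}0raw.png",im[:,:,::-1])
    print(n,env.camera_info(n))
print(env.observe())
E
```

```text
side {'vfov': 56.842499474444324, 'cx': 253.9202809475843, 'cy': 201.14423730938, 'R': array([[ 0.78048049, -0.62511086,  0.00930702],
       [-0.46570832, -0.59126191, -0.65842624],
       [ 0.41709228,  0.50955448, -0.75258772]]), 't': array([-388.58635521,  273.37472701,  453.16694614])}
top {'vfov': 47.09088231310395, 'cx': 249.0603284605995, 'cy': 185.4774026765724, 'R': array([[-0.01860143, -0.9998233 ,  0.0027123 ],
       [-0.98369678,  0.01781594, -0.17895035],
       [ 0.17887041, -0.00599681, -0.98385437]]), 't': array([ 32.08624499, 526.79270095, 975.85186065])}
{'clock': 0.1, 'joint_positions': array([-1.25212975e+00,  3.59400232e-01,  1.51132808e+00, -8.16443729e-06,
        1.27248208e+00, -1.15124086e-01]), 'joint_velocities': array([ 2.43554689e-05, -7.50214829e-04, -2.13397267e-03, -1.57194061e-03,
        9.64945479e-04,  1.24221443e-03]), 'joint_torque': array([ 2.50450530e-04, -5.16354632e+01, -2.71407294e+01,  6.77259034e-02,
        2.76604743e-02, -3.96306041e-05]), 'position': array([ 251.96978632, -543.84550829,  221.91166408]), 'tcp_rot': array([-8.04285823e-04,  9.76569697e-01,  2.15199844e-01, -8.60581795e-05]), 'contact_force': array([ 0.74063352, -0.83821879, -0.12048704]), 'ft_torque': array([-0.0164887 ,  0.02997923, -0.00524936]), 'grip_force': 0.0, 'opening': 0.9967242726270419}
```

View pics/side0.png

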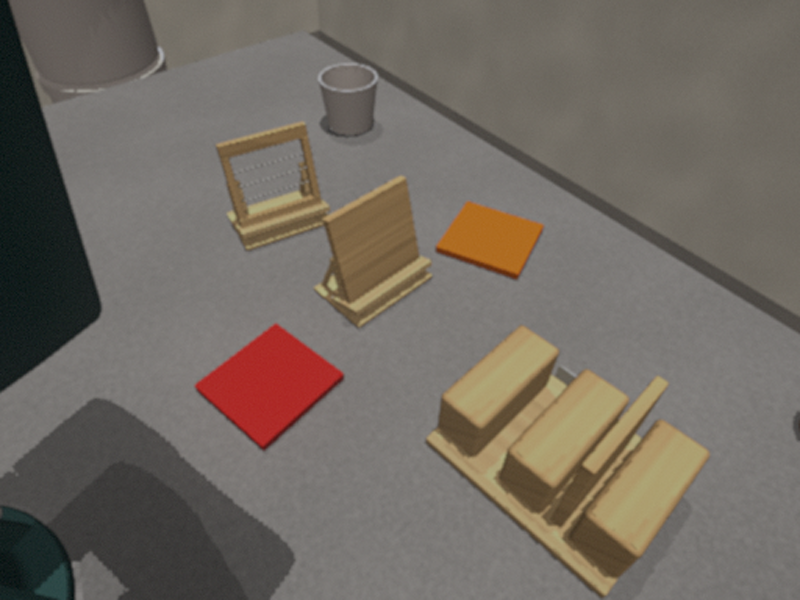

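View pics/top0.png

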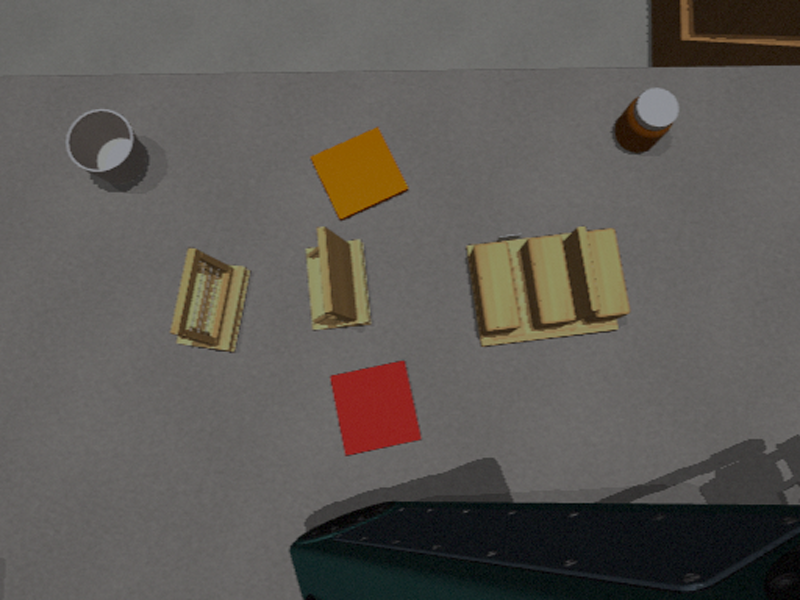

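Candidates (800x600 pictures):
- Solid board on its stand: side (372,240), top (338,275).
- Open frame: side (272,180), top (205,295).
- Stock board in the rack: side (612,440), top (585,275).
- Orange plate: side (490,240). Red plate: side (270,385).

By the description, I want the solid board leaning on its stand. The next crops check that choice closely, with raw pixel ticks.

```bash
cat > crop.py <<'E'
import cv2,numpy as np
def crop(im,x0,y0,w,h,s):
    c=cv2.resize(im[y0:y0+h,x0:x0+w],None,fx=s,fy=s,interpolation=cv2.INTER_CUBIC)
    for x in range(-(-x0//10)*10,x0+w,10):
        X=int((x-x0+.5)*s); cv2.line(c,(X,0),(X,600),(255,255,0) ,1) if 0 else cv2.line(c,(X,0),(X,8),(0,255,255),1); cv2.putText(c,str(x),(X-12,20),0,.38,(0,255,255),1)
    for y in range(-(-y0//10)*10,y0+h,10):
        Y=int((y-y0+.5)*s); cv2.line(c,(0,Y),(8,Y),(0,255,255),1); cv2.putText(c,str(y),(10,Y+4),0,.38,(0,255,255),1)
    return c
def hcat(a,b):
    h=max(a.shape[0],b.shape[0]); f=lambda c:cv2.copyMakeBorder(c,0,h-c.shape[0],0,0,cv2.BORDER_CONSTANT)
    return np.hstack([f(a),f(b)])
E
python3 - <<'E'
import cv2
from crop import *
s=cv2.imread("side0raw.png");t=cv2.imread("top0raw.png")
cv2.imwrite("pics/A.png",hcat(crop(s,198,110,82,100,6),crop(t,190,140,50,75,6)))
cv2.imwrite("pics/B.png",crop(t,295,140,112,85,7))
cv2.imwrite("pics/C.png",crop(s,270,203,185,180,3))
E
```

```text
(no output)
```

View pics/A.png

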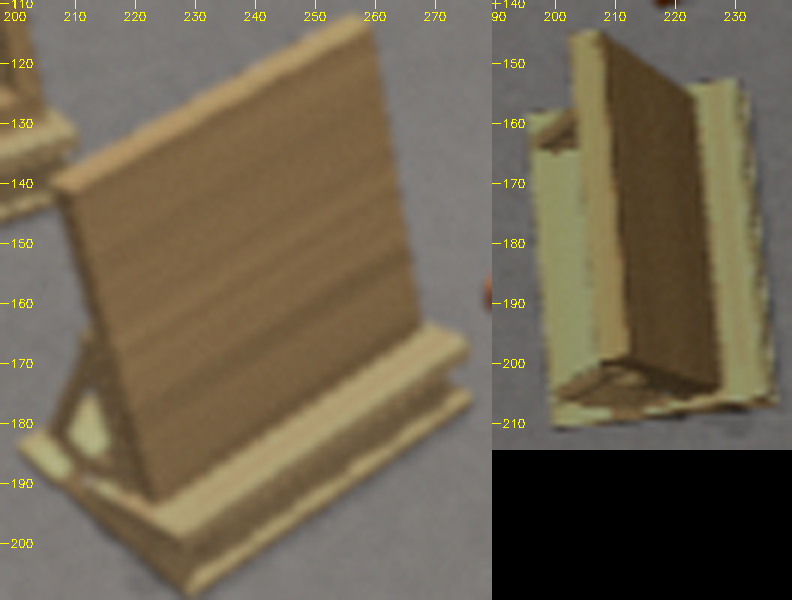

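View pics/B.png

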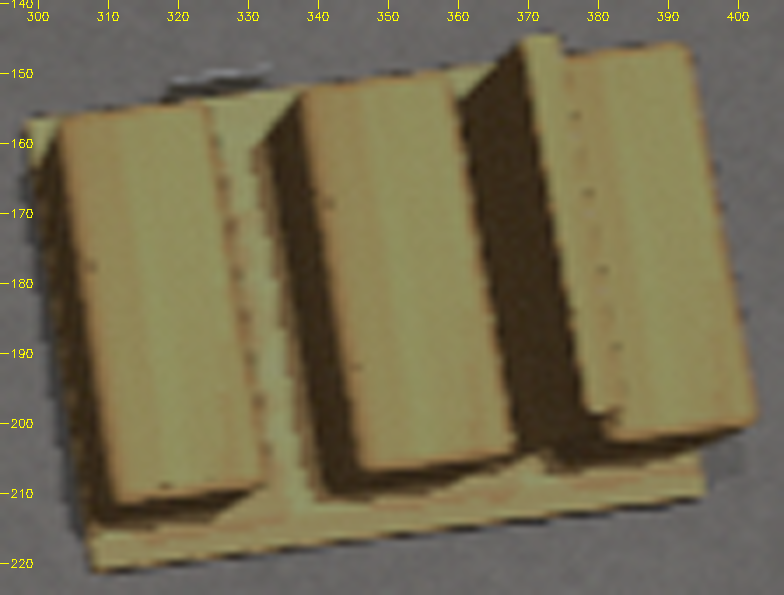

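View pics/C.png

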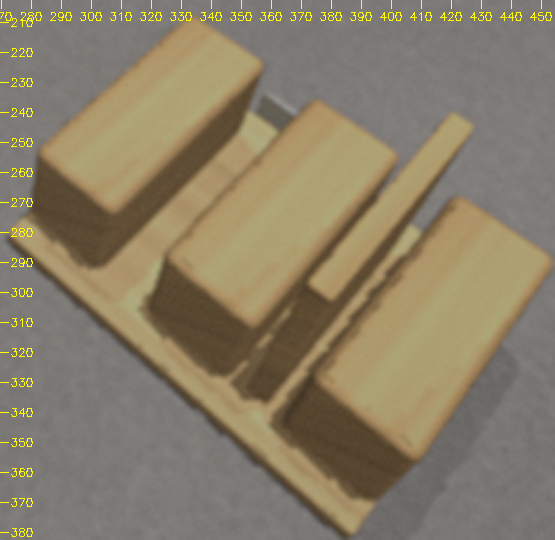

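The close crop confirms the solid board: continuous slab, top leaning to world +y. Its top edge runs from (208,201) to (203,146) in the raw top view. The empty slot lies between the left and middle walls, with the card at top (325,151). Next I fit the poses.

```bash
cat > fit.py <<'E'
from bench import env
import numpy as np
from scipy.optimize import least_squares
CI={n:env.camera_info(n) for n in("side","top")}
def proj(n,X):
    c=CI[n]; p=np.asarray(X)@c["R"].T+c["t"]; f=192/np.tan(np.radians(c["vfov"]/2))
    return p[:,:2]/p[:,2:]*f+[c["cx"],c["cy"]]
def world(q,L,z,lean):   # q = x,y,yaw ; L local points
    a=np.radians(lean); c,s=np.cos(q[2]),np.sin(q[2])
    L=np.asarray(L,float)@np.array([[1,0,0],[0,np.cos(a),np.sin(a)],[0,-np.sin(a),np.cos(a)]]) if 0 else np.c_[np.asarray(L,float)[:,0],np.asarray(L,float)[:,1]*np.cos(a)+np.asarray(L,float)[:,2]*np.sin(a),-np.asarray(L,float)[:,1]*np.sin(a)+np.asarray(L,float)[:,2]*np.cos(a)]
    return np.c_[q[0]+c*L[:,0]-s*L[:,1],q[1]+s*L[:,0]+c*L[:,1],z+L[:,2]]
def fit(obs,z,lean,q0,free=False,names=("side","top")):
    def r(q):
        return np.concatenate([(proj(n,world(q,[o[:3] for o in obs[n]],q[3] if free else z,lean))-[o[3:] for o in obs[n]]).ravel() for n in names])
    s=least_squares(r,list(q0)+([z] if free else []),loss="soft_l1",x_scale=[10,10,.1]+([10] if free else []))
    return s.x,r(s.x).reshape(-1,2)
E
python3 - <<'E'
from fit import *
np.set_printoptions(precision=2,suppress=True)
B={"side":[(-60,-6,115,210,142),(-60,6,115,206.2,139.8),(60,-6,115,259.5,114.8),(60,6,115,256.7,111.7)],
"top":[(-60,-6,115,212.5,198.7),(-60,6,115,208.3,200.7),(60,-6,115,208.5,145.8),(60,6,115,203,145.8)]}
W=65
R={"top":[(W,66,W,303.4,156.4),(W,14,W,324.1,154.2),(-W,14,W,331.9,209.1),(-W,66,W,311.4,211.4),(W,-14,W,337.8,152.8),(W,-66,W,358.4,149.8),(-W,-66,W,368.5,204.5),(-W,-14,W,345.9,206.6),(W,-146,W,392.6,145.9),(-W,-146,W,402.4,200.2),(-W,-94,W,381.9,202.4)],
"side":[(-W,66,W,283.7,253.3),(-W,14,W,305.7,273.3),(W,14,W,357.3,224.3),(W,66,W,335.7,208.7),(-W,-14,W,325.7,286.7),(-W,-66,W,354.7,311),(W,-14,W,375,236),(W,-66,W,402,255.3),(-W,-94,W,374.7,326.7),(-W,-146,W,408,356),(W,-146,W,453.7,289.3),(W,-94,W,422.3,268.3)]}
for nm,o,z,l in(("board",B,24,15),("slot",R,12,0)):
  for names in(("side","top"),("top",),("side",)):
    for fr in(False,True):
      if fr and len(names)<2: continue
      q,r=fit(o,z,l,(500,0,0.),fr,names); print(nm,names,q,"rms",np.sqrt((r**2).mean()))
      if len(names)>1 and not fr: print(r.T)
E
```

```text
board ('side', 'top') [543.11  81.01   0.08] rms 0.7165841989694772
[[ 0.21 -0.07  1.55  0.01  0.15 -1.01 -0.51 -0.24]
 [ 0.24  0.66 -0.79  1.01  1.32  0.06 -0.71  0.19]]
board ('side', 'top') [542.7   80.44   0.08  25.36] rms 0.695308643419328
board ('top',) [543.58  80.14   0.08] rms 0.5873257326917571
board ('side',) [543.47  82.34   0.09] rms 0.6578289018163435
slot ('side', 'top') [ 529.94 -171.28    0.1 ] rms 1.540398904643387
[[-2.84  2.09  2.75 -1.94 -2.32 -0.06  0.16  3.19 -1.86  1.56  3.44  0.22
  -1.64  0.17  1.19 -1.34 -1.43  0.4  -0.09 -0.43  0.6   1.19 -1.16]
 [-1.5   0.65 -0.88 -3.08  0.08  1.49 -2.35 -1.31  0.77  1.67 -0.13 -2.57
  -0.26 -0.73  0.47  0.97 -0.76 -0.42  0.78  1.47 -0.59  0.8   1.38]]
slot ('side', 'top') [ 532.05 -171.16    0.1     7.08] rms 1.3855472277397485
slot ('top',) [ 530.5  -171.79    0.11] rms 0.9074329102599274
slot ('side',) [ 529.49 -171.05    0.1 ] rms 1.91325558381159
```

```bash
cat > rob.py <<'E'
from bench import env
import numpy as np, cv2
from scipy.spatial.transform import Rotation as Ro
def quat(yaw,lean):  # board frame -> tool frame (x=bx, y=-by, z=-bz)
    b=(Ro.from_euler("z",yaw)*Ro.from_euler("x",-np.radians(lean)))
    q=(b*Ro.from_matrix(np.diag([1,-1,-1.]))).as_quat(); return [q[3],*q[:3]],b
def st(*k):
    o=env.observe(); print({a:np.round(o[a],3) for a in("clock","position","contact_force","opening","grip_force")+k})
E
python3 - <<'E'
from rob import *
o=np.array([543.1,81,24]); q,b=quat(.08,15)
P=lambda h:o+b.apply([0,0,h])
print(P(186),env.inverse_kinematics(P(186),q),env.inverse_kinematics(P(76),q))
env.reach(P(186),q); st()
print(env.servo_line(P(76),vel=80,stop_force=8)); st()
im={n:env.grab_frame(n)[:,:,::-1].copy() for n in("side","top")}
from crop import *
cv2.imwrite("pics/D.png",hcat(crop(im["side"],180,50,110,165,3),crop(im["top"],130,110,150,130,3)))
E
```

```text
[539.25287927 128.98637544 203.66220369] [ 0.28482703  0.35800543  1.597828   -0.270184    1.25138623  1.86938593] [ 0.23564901  0.47418397  1.72065497 -0.30672176  1.01001259  1.89872237]
{'clock': np.float64(2.708), 'position': array([539.51 , 128.289, 203.715]), 'contact_force': array([ 0.126, -0.21 ,  0.064]), 'opening': np.float64(1.003), 'grip_force': np.float64(0.0)}
False
{'clock': np.float64(4.233), 'position': array([541.952, 100.795,  97.882]), 'contact_force': array([ 0.687, -0.035, -0.449]), 'opening': np.float64(1.002), 'grip_force': np.float64(0.0)}
```

View pics/D.png

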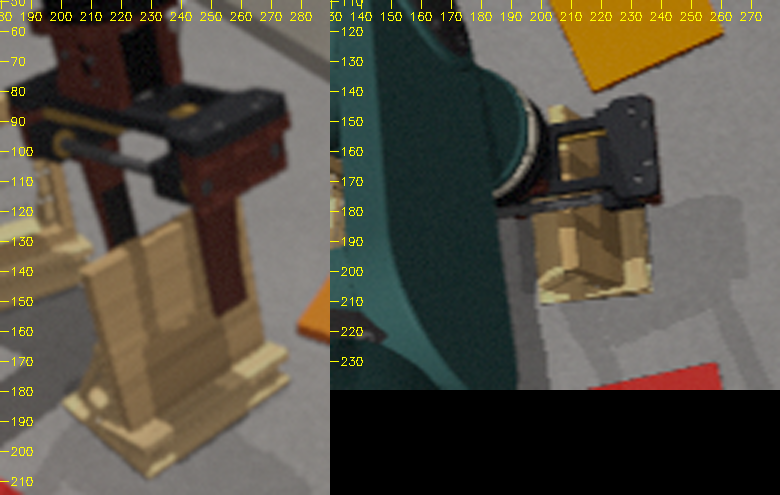

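The picture shows the fingers straddling the solid board, tips at side (256,152) and (220,130), near mid-length. Now I grasp and lift along the board's own slope.

```bash
python3 - <<'E'
from rob import *
q,b=quat(.08,15)
env.grasp(20); st("ft_torque")
p=env.observe()["position"]
env.servo_line(p+b.apply([0,0,12]),vel=60); st("ft_torque")
env.servo_line(p+b.apply([0,0,110]),vel=120); st()
q2,b2=quat(.10,0)
env.reach([529.9,-171.3,215],q2); st("ft_torque","tcp_rot"); print(q2)
im={n:env.grab_frame(n)[:,:,::-1].copy() for n in("side","top")}
from crop import *
for n in im: cv2.imwrite(n+"1raw.png",im[n])
cv2.imwrite("pics/E.png",hcat(crop(im["side"],260,130,150,190,3),crop(im["top"],280,110,110,120,3)))
E
```

```text
{'clock': np.float64(5.483), 'position': array([541.56 , 100.66 ,  97.416]), 'contact_force': array([0.786, 0.237, 0.32 ]), 'opening': np.float64(0.136), 'grip_force': np.float64(20.0), 'ft_torque': array([ 0.211,  0.012, -0.058])}
{'clock': np.float64(5.833), 'position': array([541.793, 104.002, 109.643]), 'contact_force': array([-0.623, -0.435, -1.48 ]), 'opening': np.float64(0.139), 'grip_force': np.float64(19.999), 'ft_torque': array([ 0.21 , -0.039, -0.014])}
{'clock': np.float64(6.8), 'position': array([538.669, 128.775, 202.938]), 'contact_force': array([-0.151,  0.431, -2.138]), 'opening': np.float64(0.137), 'grip_force': np.float64(19.999)}
{'clock': np.float64(7.967), 'position': array([ 529.704, -170.453,  214.546]), 'contact_force': array([ 0.346,  0.213, -1.488]), 'opening': np.float64(0.136), 'grip_force': np.float64(20.0), 'ft_torque': array([ 0.001,  0.02 , -0.012]), 'tcp_rot': array([-0.   ,  0.999,  0.05 , -0.   ])}
[np.float64(0.0), np.float64(0.9987502603949663), np.float64(0.04997916927067833), np.float64(0.0)]
```

View pics/E.png

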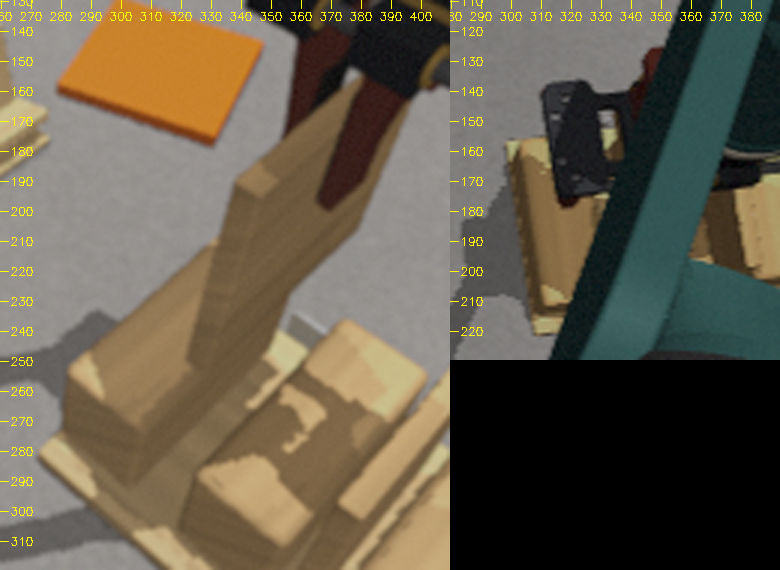

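The board hangs over the empty slot. In side, its near top corners are at (340,191) and (347,196), and its bottom corners at (322,250), (326,253) and (356,229). I compare these with the prediction.

```bash
python3 - <<'E'
from fit import *
np.set_printoptions(precision=2,suppress=True)
O={"side":[(-60,6,115,339.8,190.7),(-60,-6,115,347.2,196),(-60,6,0,322.5,249.8),(-60,-6,0,326.5,253),(60,-6,0,355.8,228.8)]}
L=[o[:3] for o in O["side"]];obs=np.array([o[3:] for o in O["side"]])
pr=proj("side",world((529.7,-170.5,.1),L,138.5,0));print(np.c_[pr,pr-obs])
def r(q): return (proj("side",world((q[0],q[1],.1),L,q[2],q[3]))-obs).ravel()
s=least_squares(r,[529.7,-170.5,138.5,0]);print(s.x,s.fun)
E
```

```text
[[336.79 190.33  -3.01  -0.37]
 [346.21 196.47  -0.99   0.47]
 [320.3  251.05  -2.2    1.25]
 [327.7  256.77   1.2    3.77]
 [379.42 206.88  23.62 -21.92]]
[ 596.89 -129.57   38.98    0.26] [ -5.45   9.34  -5.84   8.71  -0.52  -3.24   1.32  -2.01  13.6  -17.42]
```

The far bottom corner was misread; the prediction of (379,207) matches the corner in the crop at (380,206). The board is vertical, centred and as expected, so I lower it.

```bash
python3 - <<'E'
from rob import *
env.servo_line([529.5,-171.3,165],vel=120); env.sleep(.3); st()
print(env.servo_line([529.5,-171.3,100],vel=60,stop_force=6)); st()
print(env.servo_line([529.5,-171.3,76],vel=15,stop_force=4)); st("ft_torque")
im={n:env.grab_frame(n)[:,:,::-1].copy() for n in("side","top")}
from crop import *
cv2.imwrite("pics/F.png",crop(im["side"],265,170,165,180,3))
E
```

```text
{'clock': np.float64(8.933), 'position': array([ 529.979, -171.499,  165.725]), 'contact_force': array([ 0.419,  1.079, -1.176]), 'opening': np.float64(0.138), 'grip_force': np.float64(20.0)}
False
{'clock': np.float64(10.167), 'position': array([ 529.854, -171.436,  100.388]), 'contact_force': array([ 0.289, -0.7  , -1.301]), 'opening': np.float64(0.136), 'grip_force': np.float64(20.0)}
True
{'clock': np.float64(11.092), 'position': array([ 529.588, -171.266,   87.044]), 'contact_force': array([ 0.406, -0.598,  2.991]), 'opening': np.float64(0.133), 'grip_force': np.float64(20.0), 'ft_torque': array([ 0.012, -0.009,  0.017])}
```

View pics/F.png

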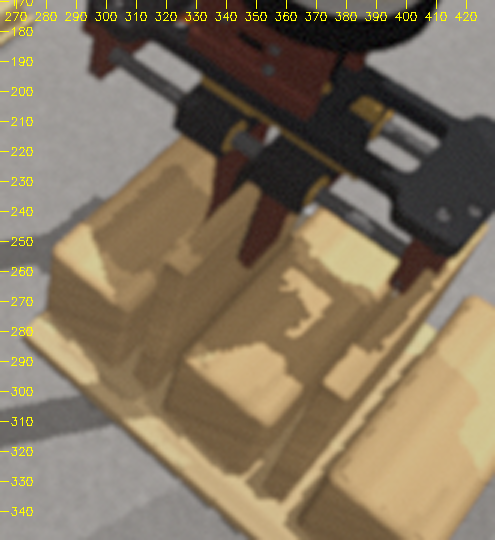

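Floor contact came at TCP z = 87 (88 predicted), so the board is fully down. The picture shows it standing in the slot, near top corner about (320,252). Release and retreat.

```bash
python3 - <<'E'
from rob import *
env.let_go(); st()
env.servo_line([529.6,-171.3,230],vel=90); st()
env.move_j([-1.252,0.359,1.51,0,1.272,-0.115]); env.sleep(.3); st()
im={n:env.grab_frame(n)[:,:,::-1].copy() for n in("side","top")}
from crop import *
cv2.imwrite("pics/G.png",hcat(crop(im["side"],265,170,165,195,3),crop(im["top"],293,125,100,105,3)))
cv2.imwrite("pics/H.png",cv2.resize(im["side"],(640,480)))
E
```

```text
{'clock': np.float64(12.417), 'position': array([ 528.827, -170.923,   86.514]), 'contact_force': array([-0.881,  0.088,  0.399]), 'opening': np.float64(1.002), 'grip_force': np.float64(0.0)}
{'clock': np.float64(14.158), 'position': array([ 529.236, -171.155,  229.384]), 'contact_force': array([-0.532, -0.768, -0.728]), 'opening': np.float64(0.999), 'grip_force': np.float64(0.0)}
{'clock': np.float64(16.158), 'position': array([ 252.945, -544.445,  222.719]), 'contact_force': array([-0.071,  0.18 , -0.247]), 'opening': np.float64(0.999), 'grip_force': np.float64(0.0)}
```

View pics/G.png

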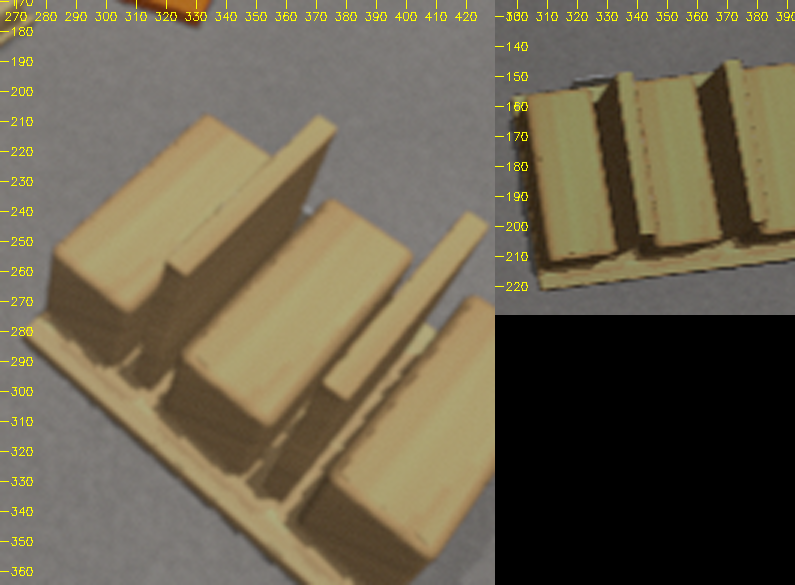

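View pics/H.png

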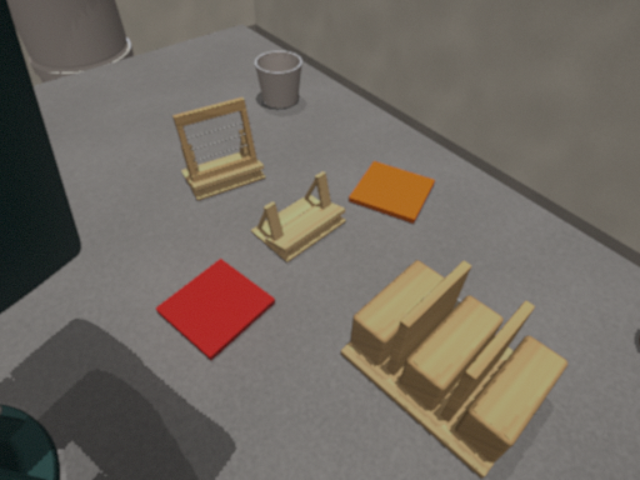

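The board stands upright in the slot, parallel to the stock, with its top edge from side (323,258) to (374,211). The frame and the stock board have not moved, and the arm is clear.

```bash
python3 -c "
from bench import env
print(env.finish_job())"
```

```text
the job is handed in; nothing more can be done
None
```

The solid division board stands upright on the floor of the empty slot, about midway along it, with the open frame and stock board left where they were; the job was handed in at about 16 s.

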